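Put the shelf things back in their fitted holders, glass jar last

ROBOT

A 6-joint arm with a two-finger parallel gripper is mounted at the origin on the work surface. World frame = base frame: x ahead of the robot, y to its left, z up, the work surface at z = 0. Lengths are in m, angles in rad, forces in N, time in s.
With the tool pointing down it reaches from about 0.3 to 0.85 m from the base axis. Payload 5.4 kg.
Tool frame: the origin (TCP) lies at the very end of the fingers, on their centre line; the grasp point (between the pads) lies 19 mm behind it; z points along the fingers, y is the line along which they close (so a half turn about z gives the same grasp; the last joint's range is limited). The gripper opens to 85 mm and grips with 20 to 120 N. Pads are 22 mm wide; open, the fingers measure 114 mm over their backs; the gripper's body (76 mm by 85 mm) begins 54 mm behind the grasp point. The pads swing forward as they close: fully open they stand 13 mm farther back than shut.
Start: joints at [-1.407, 0.158, 1.597, -0, 1.386, -0.21], TCP at [0.21, -0.535, 0.231] pointing down, gripper open.
Joint ranges: [-2.91, 2.91], [-0.94, 2.29], [0.18, 2.7], [-1.29, 4.43], [0.17, 2.64], [-3, 3]. Speed limits (rad/s): [2.57, 2.57, 3.14, 3.14, 3.14, 3.14].

INTERFACE

Orientations are given as a unit quaternion [w, x, y, z].
In Python, from workcell import bot gives the robot as it stands.
- The arm moves only by the tool play_rows, never from a script. Its argument "plan" is a list that holds one entry, the list of rows, each a list of 7 numbers: the finger opening in mm, from 0 to 85.4, then the shift along the tool's x, y, z in mm, then the turn, a rotation vector about the tool's x, y, z in rad. A call has 1 to 8 rows; each row is the pose to reach, as a shift and turn from the pose commanded when the call began, along the tool's axes at that moment; what a row does not reach only later rows make up. A row lasts 1/8 s, in which the tool goes at most 62.5 mm and 10.7 degrees, less where a joint would pass 70% of its speed; a pose out of reach is approached as far as the arm can. A call with a gripper value outside its range is refused whole. The fingers move at their own pace and stop on an object; "squeeze" is the grip in N (left out, the last holds). Time passes only in rows, so rows that repeat a pose let the fingers close. It gives the time, the measured TCP pose, the force, the opening and the grip force at its end, in the units of the state.
- bot.get_obs(): the state, without advancing time (a new reading comes with each control period).
- bot.capture(name): name is "side" or "top" or "wrist"; returns (picture, depth): 384x512x3 uint8, blue, green, red; 384x512 float32, m along the optical axis (not along the pixel's ray), 0 where there is no reading.
- bot.get_calibration(name): a dict with "camera_matrix" (3x3 intrinsics, pixels), "eye" and "orientation" of the camera in the world. Camera axes: x right, y down, z forward; pixel columns grow to the right and rows downward; lengths in m; the calibration is good to about 2 mm. The wrist camera is an equidistant fisheye: a pixel r from the principal point sees the ray r / f radians off the axis. A picture is of the moment at which its call begins: read the wrist's pose just before it. get_calibration takes no time and is no camera call; for the wrist camera it gives the pose at the moment of the call.
- bot.job_done(): hands the job in; it is judged then, once.
Trained networks look in the newest picture that a camera, given by its name, has taken for a name from the list of things; names that differ only in an ending like _2 or _b are one class to them, and where a whole thing is asked for, a point or a joint stands for the part that bears it (a point fixed in the world has none). Each returns a list of dicts, best first, with "conf" (0 to 1); they miss things now and then, are a little off and sometimes report something else, mostly with a low value. They report only what shows in the picture. A call takes as long as a camera call. They do not tell look-alikes from the thing itself.
- bot.look_for(label, camera): "rect" ([centre column, centre row, width, height] in pixels, round what is visible of it).
The state is a dict: "clock": time; "joint_pos": joint angles; "dq": joint speeds; "joint_torque": joint torques, N m; "tcp_pos": TCP position; "tool_rot": TCP orientation; "wrist_force": force on the tool from outside, world axes, zero at the start; "wrist_torque": the same for the moment, N m; "gripper_width": finger opening in m; "grip_force": force on a finger pad.
Only numpy, scipy, OpenCV 4.12 (cv2) and the standard library are available. Lean on these libraries where they do the work, as an engineer would, in place of code of your own. Each camera call takes 0.05 s, during which the arm holds its last target. There are 200 camera calls.

TASK

Put each of the four things on the shelf back into the black rubber holder made for it: the pump can upright in the wide round coaster, the work lamp upright in the rectangular tray, and the wooden dowel lying in the long cradle. Leave the glass jar where it stands until those three are in place, then set it gently and upright into the narrow round coaster. Do not shift the tape roll or the brass coupling that stand among them.

Things in the scene. Friction and masses are not known exactly. Their poses are not given: they have to be found in the camera images.
- pump_can: dented aluminium pump oil can, upright; origin: centre of its underside, z up. Body 76 mm in diameter, 70 mm tall, cone shoulder up to 84, then a pump cap 30 mm in diameter from 84 to 120 mm height: grip this cap, fingers closing along the can's y. A 6 mm spout leaves the shoulder towards +x, ending 60 mm out at 122 mm height; a trigger reaches 39 mm towards -x. 0.2 to 0.4 kg.
- jar: glass jar with hinged clamp lid, upright; origin: centre of its underside, z up. Body 54 mm in diameter, straight from 3 to 56 mm height, lid 50 mm in diameter, 83 mm tall over all; brass fittings inside; wire clamp towards +x and hinge towards -x (5 mm beyond the body): grip it along its y. About 0.25 kg. Fragile: setting it on its coaster with over 60 N breaks it.
- work_lamp: grey plastic work lamp, a block 80 mm (x) by 50 mm (y) by 56 mm (z) with a round lens on its +x face and a metal toggle switch on top near the -x end (up to 77 mm height); origin at the centre of its underside, z up. Grip across its 50 mm (y). About 0.3 kg.
- dowel: wooden dowel, 20 mm in diameter, 130 mm long, lying; origin at its middle (10 mm above the shelf at the start), x along its length. It does not roll by itself. About 35 g.
- wide_coaster: wide round black rubber coaster, fixed, the place of the pump can: 100 mm in outer and 94 mm in inner diameter, rim 14 mm high, floor 4 mm thick; origin at the centre of its underside, z up.
- narrow_coaster: narrow round black rubber coaster, fixed, the place of the jar: 78 mm in outer and 72 mm in inner diameter, rim 14 mm high, floor 4 mm thick; origin at the centre of its underside, z up.
- lamp_tray: rectangular black rubber tray, fixed, the place of the work lamp: inside 98 mm (x) by 68 mm (y), walls 3 mm thick, rim 14 mm high, floor 4 mm thick; origin at the centre of its underside, z up. The lamp goes in with its long side along the tray's x, either way round.
- cradle: long black rubber cradle, fixed, place of the dowel: base 154 (x) by 50 (y) by 5 mm; two V saddles 12 mm thick at x = -45 and +45 mm (up to 25 mm high; the middle between is free for fingers); end stops 24 mm high with 146 mm between them; origin: centre of its underside, x along it, z up. The dowel lies along x in both saddles, its axis then 20 mm above the origin.
- tape_roll: roll of brown tape lying flat, 48 mm in diameter with a 32 mm hole, 19 mm high; origin at the centre of its underside. A bystander: leave it.
- coupling: small brass pipe coupling standing upright, 26 mm wide foot, 26 mm high; origin at the centre of its underside. A bystander: leave it.
Not all that is in view belongs to the job. Leave any purple look-alike of the pump_can alone.

How it is judged:
On the way, in this order (a step that is already met when the one before it is completed fails the run):
1. pump can, work lamp and dowel lie in their holders while the jar still stands where it was (within 30 mm) (horizontal distance between pump_can and wide_coaster below 0.012 m and z of pump_can in the frame of wide_coaster between 0 and 0.008 m and linear speed of each of pump_can, work_lamp, dowel below 0.03 m/s and angle between each of pump_can, work_lamp's own z axis and vertical below 0.1 rad and horizontal distance between work_lamp and lamp_tray below 0.015 m and z of work_lamp in the frame of lamp_tray between 0 and 0.008 m and angle between the x axis of work_lamp and the x axis of lamp_tray, either way round below 0.25 rad and horizontal distance between dowel and cradle below 0.013 m and z of dowel in the frame of cradle between 0.0161 and 0.0241 m and angle between the x axis of dowel and the x axis of cradle, either way round below 0.15 rad and distance of jar from where it was at the start of the episode below 0.03 m), for 0.2 s.
2. the jar stands in the narrow coaster (horizontal distance between jar and narrow_coaster below 0.012 m and z of jar in the frame of narrow_coaster between 0 and 0.008 m and linear speed of jar below 0.03 m/s and angle between jar's own z axis and vertical below 0.1 rad), for 0.2 s.
At the end, for the whole second after the job is handed in: Can and jar upright (0.1 rad) on the floors of the wide and narrow coasters (centres within 12 mm), lamp upright in its tray (15 mm, 0.25 rad), dowel in both saddles of the cradle (13 mm, 0.15 rad), heights within 4 mm of seated, all released and at rest (all of step 2 and horizontal distance between pump_can and wide_coaster below 0.012 m and z of pump_can in the frame of wide_coaster between 0 and 0.008 m and linear speed of each of pump_can, work_lamp, dowel below 0.03 m/s and angle between each of pump_can, work_lamp's own z axis and vertical below 0.1 rad and horizontal distance between work_lamp and lamp_tray below 0.015 m and z of work_lamp in the frame of lamp_tray between 0 and 0.008 m and angle between the x axis of work_lamp and the x axis of lamp_tray, either way round below 0.25 rad and horizontal distance between dowel and cradle below 0.013 m and z of dowel in the frame of cradle between 0.0161 and 0.0241 m and angle between the x axis of dowel and the x axis of cradle, either way round below 0.15 rad); the robot touches nothing.
It fails at once if the jar is banged down on its coaster (over 60 N) (contact force between jar and narrow_coaster above 60 N).
It fails at once if the tape roll or the brass coupling is shifted by more than 30 mm (distance of any of tape_roll, coupling from where it was at the start of the episode above 0.03 m).
It also fails if it takes over 120 s, if anything falls off the work surface, if the arm or the gripper's body presses on something with over 40 N, if the wrist force passes 120 N, or if a joint passes its speed limit or range.

## Working session

There is one attempt and no reset: what is moved stays moved. The work goes in short steps, Python scripts to look and compute and a tool call to move; the robot and the scene stay as the last step left them, time stands still between calls to the robot, and variables do not carry over. Pictures are saved under pics/ and viewed, at most 17 in all, crops included, and the job is handed in when it is done.

Besides the shell and the picture viewer there is one more tool, called after "Request:" as name(argument=value, ...) on one line, values as JSON. play_rows: Moves the arm, as the interface text tells. Its arguments: {"type":"object","properties":{"plan":{"type":"array","items":{"type":"array","items":{"type":"array","items":{"type":"number"}}}},"squeeze":{"type":"number"}},"required":["plan"]}

```bash
mkdir -p pics; ls; cat > h.py <<'E'
import numpy as np, cv2
from scipy.spatial.transform import Rotation as R
from workcell import bot
def cal(n):
    c=bot.get_calibration(n); q=np.array(c["orientation"],float)
    M=R.from_quat(q[[1,2,3,0]]).as_matrix() if q.size==4 else q.reshape(3,3)
    return np.array(c["camera_matrix"]),np.array(c["eye"]),M
def cloud(n,depth,c=None):
    K,e,M=c or cal(n); v,u=np.mgrid[:depth.shape[0],:depth.shape[1]]
    x=(u-K[0,2])/K[0,0]; y=(v-K[1,2])/K[1,1]
    if n=="wrist":
        r=np.hypot(x,y)+1e-9; s=np.tan(r)/r; x=x*s;y=y*s
    P=np.stack([x*depth,y*depth,depth],-1)@M.T+e
    P[depth<=0]=np.nan
    return P
E
python3 - <<'E'
from h import *
print(bot.get_obs())
for n in("top","side"):
    p,d=bot.capture(n); cv2.imwrite(f"pics/{n}0.png",p); np.save(n+".npy",d); c=cal(n); P=cloud(n,d); np.save(n+"P.npy",P); print(n,c)
    for l in "pump_can jar work_lamp dowel wide_coaster narrow_coaster lamp_tray cradle tape_roll coupling".split():
        for r in bot.look_for(l,n)[:3]:
            b=r["rect"];print(l,np.round(b),round(r["conf"],2),np.round(P[int(b[1]),int(b[0])],3))
E
```

```text
pics
{'clock': 0.0, 'joint_pos': array([-1.40708207e+00,  1.59054398e-01,  1.59825325e+00, -2.92893570e-06,
        1.38617041e+00, -2.10112976e-01]), 'dq': array([1.36213329e-03, 5.00210986e-04, 6.93705949e-04, 4.40578873e-05,
       3.59876945e-04, 1.01342134e-03]), 'joint_torque': array([-8.67590934e-04, -3.95992362e+01, -3.31432521e+01, -3.50070213e-04,
        7.99689704e-03, -2.55786347e-05]), 'tcp_pos': array([ 0.20985161, -0.53469391,  0.23030336]), 'tool_rot': array([-9.42483168e-04,  9.82581961e-01,  1.85827342e-01,  2.04292170e-05]), 'wrist_force': array([ 0.40357538,  0.49370778, -0.73030638]), 'wrist_torque': array([-0.03700301,  0.00055242,  0.01165089]), 'grip_force': 0.0, 'gripper_width': 0.08591477240361889}
top (array([[349.77065654,   0.        , 252.08252128],
       [  0.        , 349.77065654, 197.11999287],
       [  0.        ,   0.        ,   1.        ]]), array([ 0.32346575, -0.02950091,  0.81776298]), array([[ 0.01964016, -0.98664743,  0.16168216],
       [-0.99979372, -0.02021854, -0.00193254],
       [ 0.00517571, -0.16161085, -0.98684099]]))
pump_can [3
[... 1207 characters left out ...]
58 0.079]
pump_can [217. 295.  35.  47.] 0.88 [ 0.288 -0.36   0.08 ]
pump_can [342. 244.  35.  61.] 0.81 [ 0.607 -0.3    0.092]
jar [294. 152.  17.  28.] 0.6 [0.61  0.09  0.063]
work_lamp [248. 162.  25.  32.] 0.84 [0.456 0.08  0.055]
dowel [231. 129.  31.   8.] 0.78 [0.445 0.303 0.016]
wide_coaster [282. 123.  36.  21.] 0.8 [0.641 0.318 0.004]
narrow_coaster [275. 278.  34.  30.] 0.89 [ 0.442 -0.304  0.002]
lamp_tray [260. 215.  45.  32.] 0.98 [ 0.456 -0.092  0.006]
lamp_tray [281. 123.  32.  26.] 0.72 [0.633 0.318 0.   ]
cradle [318. 207.  56.  31.] 0.59 [ 0.627 -0.101  0.003]
cradle [262. 145.  17.  12.] 0.35 [ 0.536  0.215 -0.001]
coupling [296. 241.   9.  11.] 0.6 [ 0.526 -0.211  0.015]
```

```bash
python3 - <<'E'
import cv2
a=cv2.imread("pics/top0.png");cv2.imwrite("pics/top1.png",cv2.resize(a,(800,600),interpolation=cv2.INTER_CUBIC))
a=cv2.imread("pics/side0.png");cv2.imwrite("pics/side1.png",cv2.resize(a[60:340,130:430],None,fx=2.1,fy=2.1,interpolation=cv2.INTER_CUBIC))
E
```

```text
(no output)
```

View pics/top1.png

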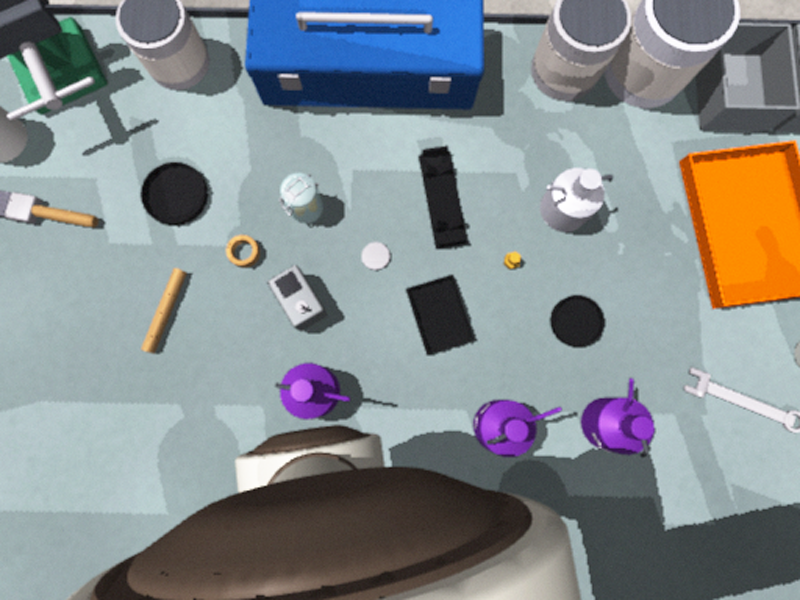

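View pics/side1.png

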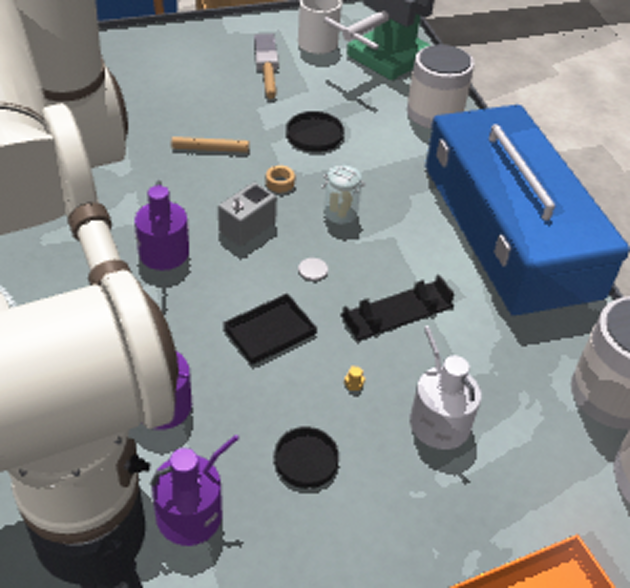

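The real pump can is the aluminium one at top-enlarged (575,198) / side-crop (445,405). The purple look-alikes sit at top-enlarged (310,390), (507,428) and (618,425), and I'll leave those alone. The jar is at (300,195), lamp (297,297), dowel (165,310), wide coaster (175,194), narrow coaster (577,321), tray (440,315) and cradle (443,197). A white disc at (376,256) is clutter.

```bash
cat > m.py <<'E'
from h import *
I={n:cv2.imread(f"pics/{n}0.png").astype(int) for n in("top","side")}
Pp={n:np.load(n+"P.npy") for n in I}
def pts(c,r,z0,z1,f=None,n=None):
    out=[]
    for k in ([n] if n else I):
        P=Pp[k]; m=(np.hypot(P[...,0]-c[0],P[...,1]-c[1])<r)&(P[...,2]>z0)&(P[...,2]<z1)
        if f=="black": m&=I[k].max(-1)<70
        out.append(P[m])
    return np.vstack(out)
def circ(p):
    A=np.c_[2*p[:,:2],np.ones(len(p))];s=np.linalg.lstsq(A,(p[:,:2]**2).sum(1),rcond=None)[0]
    return s[:2],np.sqrt(s[2]+s[0]**2+s[1]**2)
def rect(p):
    (c,s,a)=cv2.minAreaRect((p[:,:2]*1000).astype(np.float32)); return np.round(c,1),np.round(s,1),a
for n in("top","side"):
  print("==",n)
  for nm,c in(("wide",(.627,.308)),("narrow",(.446,-.3))):
    p=pts(c,.07,-.01,.03,"black",n); q=p[p[:,2]>.0105]; print(nm,len(p),len(q),rect(p),rect(q) if len(q)>5 else 0,circ(q) if len(q)>5 else 0)
  for nm,c in(("tray",(.449,-.104)),("cradle",(.632,-.108))):
    p=pts(c,.1,-.01,.04,"black",n); q=p[p[:,2]>.0105]; print(nm,len(p),rect(p),len(q),rect(q))
  p=pts((.455,.1),.07,.05,.06,None,n); print("lamp top",len(p),rect(p))
  p=pts((.455,.1),.07,.062,.085,None,n); print("switch",p.mean(0))
  p=pts((.446,.306),.1,.008,.03,None,n); print("dowel",len(p),p.mean(0),p[:,2].max(),rect(p))
  p=pts((.6,.1),.05,.072,.09,None,n); print("jar lid",len(p),p.mean(0),rect(p))
  p=pts((.6,.1),.05,.01,.09,None,n); print("jar",len(p),rect(p))
  p=pts((.6,-.3),.1,.112,.125,None,n); print("cap",len(p),p.mean(0),rect(p))
  p=pts((.6,-.3),.1,.02,.06,None,n); print("body",len(p),circ(p))
  p=pts((.526,-.211),.03,.008,.04,None,n); print("coup",p.mean(0),rect(p))
  p=pts((.54,.207),.06,.012,.03,None,n); print("tape",p.mean(0),rect(p))
a=[cv2.resize(cv2.imread("pics/top0.png")[90:160,330:410],None,fx=5,fy=5,interpolation=2),cv2.resize(cv2.imread("pics/side0.png")[205:275,305:385],None,fx=5,fy=5,interpolation=2)]
cv2.imwrite("pics/can.png",np.hstack(a))
cv2.imwrite("pics/jar.png",np.hstack([cv2.resize(cv2.imread("pics/top0.png")[100:220,160:240],None,fx=5,fy=5,interpolation=2),cv2.resize(cv2.imread("pics/side0.png")[125:205,230:310],(400,600),interpolation=2)]))
E
python3 m.py
```

```text
== top
wide 1339 128 (array([629.8, 312.8]), array([99.5, 98.1]), 6.382686138153076) (array([629.8, 313.1]), array([98.3, 96.4]), 29.79273223876953) (array([0.62946359, 0.31283261]), np.float64(0.048100050416072966))
narrow 876 117 (array([ 442.3, -305.7]), array([75.9, 76.6]), 14.195795059204102) (array([ 442.6, -305.4]), array([75.6, 74.6]), 3.5034337043762207) (array([ 0.44212619, -0.30563492]), np.float64(0.03701863697848216))
tray 1429 (array([ 448.6, -101.8]), array([104.4,  77.4]), 18.350692749023438) 194 (array([ 448.2, -100.3]), array([104.1,  74.2]), 18.362802505493164)
cradle 1271 (array([ 633.9, -104.7]), array([159.5,  52. ]), 10.625083923339844) 259 (array([ 631.6, -103.8]), array([155.3,  44.3]), 11.004997253417969)
lamp top 771 (array([463.9, 109.9]), array([79.9, 49.9]), 33.121158599853516)
switch [0.4447683  0.09653616 0.0725922 ]
dowel 493 [0.44412981 0.30997621 0.0158024 ] 0.02210710888314127 (array([445.2, 311.5]), array([ 20.2, 129.9]), 73.55746459960938)
jar lid 384 [0.61209612 0.10883441 0.0779024 ] (array([613.4, 109.6]), array([49.9, 47.6]), 3.89845252037048
[... 1353 characters left out ...]
2 0.30929581 0.01595679] 0.02220823215739487 (array([445.9, 310.7]), array([ 25.3, 128.2]), 75.75418853759766)
jar lid 138 [0.61169323 0.10523871 0.07916087] (array([613.1, 109.2]), array([50.8, 47.6]), 34.986331939697266)
jar 397 (array([610.7, 109. ]), array([50.2, 57.6]), 47.42303466796875)
cap 150 [ 0.61801569 -0.28941765  0.11829813] (array([ 620.4, -277.8]), array([29.6, 93.6]), 3.5450236797332764)
body 279 (array([ 0.62006369, -0.29243322]), np.float64(0.03724682737920925))
coup [ 0.53230544 -0.21236563  0.01804123] (array([ 533.7, -209. ]), array([21.3, 23. ]), 24.352218627929688)
tape [0.53751218 0.19923967 0.01763665] (array([538. , 199.4]), array([53.7, 44.6]), 58.305355072021484)
```

View pics/can.png

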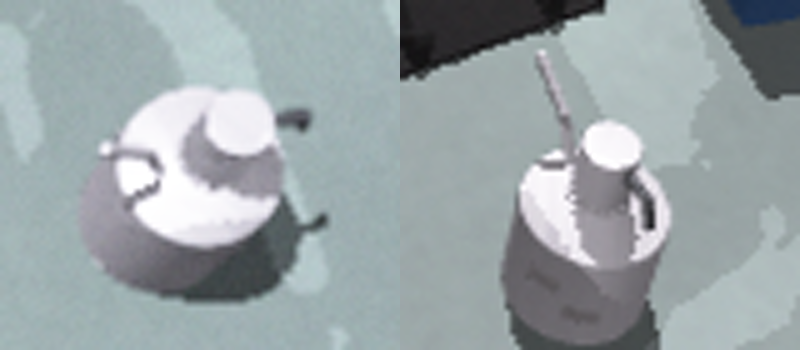

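View pics/jar.png

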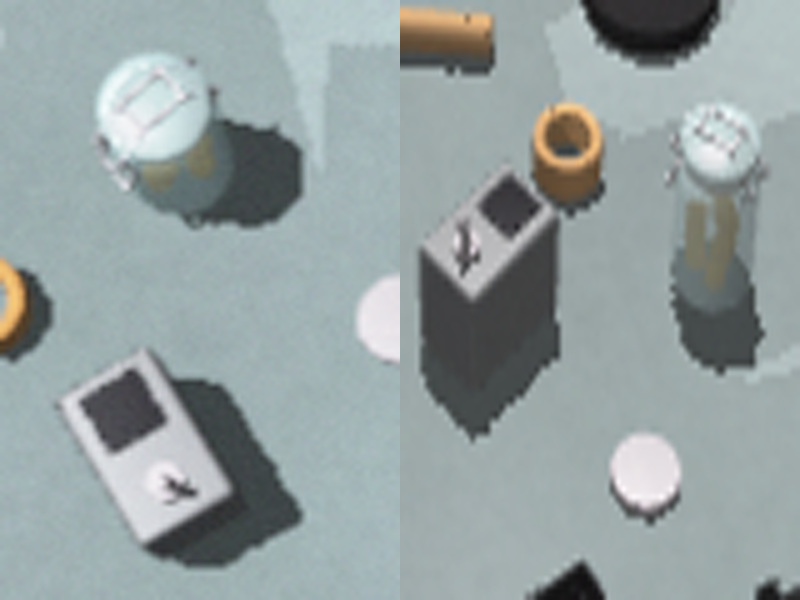

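The can crop confirms the aluminium can: spout to the left in the top view, cap at crop (240,125). The jar's clamp is at crop (115,165) and its hinge at (205,85). The lamp's switch end is at crop (175,490). Next I need the can's spout direction and a motion helper.

```bash
cat > go.py <<'E'
# usage: go.py x y z tool_y_azimuth_deg ... -> total shift (tool axes, mm), turn rotvec
import sys; from h import *
def go(x,y,z,az):
    o=bot.get_obs(); q=np.array(o["tool_rot"]); T=R.from_quat(q[[1,2,3,0]])
    a=np.deg2rad(az); Y=np.array([np.cos(a),np.sin(a),0]); Z=np.array([0,0,-1.]); G=R.from_matrix(np.c_[np.cross(Y,Z),Y,Z])
    s=T.inv().apply(np.array([x,y,z])-o["tcp_pos"])*1000; r=(T.inv()*G).as_rotvec()
    ty=T.as_matrix()[:,1]
    print("at",np.round(o["tcp_pos"],4),"az",round(np.degrees(np.arctan2(ty[1],ty[0])),1),"q6",round(o["joint_pos"][5],2),"t",round(o["clock"],2),"w",round(o["gripper_width"]*1e3,1))
    print("shift",np.round(s,1),"turn",np.round(r,4),"| z only:",np.round(T.inv().apply([0,0,z-o["tcp_pos"][2]])*1000,1))
a=list(map(float,sys.argv[1:]))
for i in range(0,len(a),4): go(*a[i:i+4])
E
sed -i '/^for n in("top","side"):/,$d' m.py
python3 - <<'E'
from m import *
c=np.array([.620,-.293])
for n in("top","side"):
    p=pts(c,.1,.1,.14,None,n); d=np.hypot(*(p[:,:2]-c).T); s=p[d>.03]; print(len(s),s.mean(0),"az",np.degrees(np.arctan2(*(s[:,:2]-c).mean(0)[::-1])),d.max())
    print("cap",rect(p[d<.022]),circ(p[d<.02]))
    p=pts((.4446,.31),.08,.008,.03,None,n); w=np.linalg.svd(p[:,:2]-p[:,:2].mean(0))[2][0]; print("dowel az",np.degrees(np.arctan2(w[1],w[0])))
    p=pts((.4638,.11),.07,.05,.06,None,n); w=np.linalg.svd(p[:,:2]-p[:,:2].mean(0))[2][0]; print("lamp az",np.degrees(np.arctan2(w[1],w[0])),p.mean(0))
    p=pts((.612,.109),.05,.02,.1,None,n); d=np.hypot(*(p[:,:2]-[.612,.109]).T);print("jar far",np.round(p[d>.0285],3)[:12])
E
python3 go.py .464 .110 .15 -56
```

```text
37 [ 0.61012393 -0.25724039  0.11398638] az 105.43905403765497 0.062387334607349354
cap (array([ 620.7, -293.4]), array([29. , 30.4]), 52.02012252807617) (array([ 0.61900653, -0.29312312]), np.float64(0.011643249517887144))
dowel az 162.99894491937826
lamp az -148.27036560468687 [0.46322785 0.10928352 0.0547136 ]
jar far [[0.639 0.095 0.067]
 [0.638 0.096 0.064]
 [0.628 0.081 0.066]
 [0.625 0.083 0.068]
 [0.6   0.136 0.068]
 [0.601 0.138 0.047]
 [0.599 0.136 0.044]
 [0.597 0.136 0.043]
 [0.597 0.134 0.044]
 [0.594 0.133 0.046]
 [0.593 0.131 0.043]
 [0.59  0.129 0.044]]
52 [ 0.61401011 -0.2695846   0.11204869] az 104.34912018540162 0.06298781493465908
cap (array([ 621. , -294.6]), array([29.5, 33.1]), 45.60272979736328) (array([ 0.61938243, -0.29408759]), np.float64(0.011808235994353438))
dowel az -17.107565988331423
lamp az -146.66890090672715 [0.4630632  0.10685535 0.05572123]
jar far [[0.587 0.125 0.071]
 [0.588 0.127 0.065]
 [0.639 0.099 0.067]
 [0.589 0.126 0.049]
 [0.639 0.097 0.063]
 [0.584 0.121 0.05 ]
 [0.624 0.083 0.066]]
at [ 0.21   -0.5353  0.2313] az -68.6 q6 -0.21 t 1.1 w 85.6
shift [ 472.1 -508.    81.3] turn [ 0.     -0.     -0.2196] | z only: [-0.  -0.  81.3]
```

Request:
play_rows(plan=[[[85,40,-43,0,0,0,-0.02],[85,80,-86,0,0,0,-0.05],[85,120,-129,0,0,0,-0.08],[85,160,-172,0,0,0,-0.11],[85,200,-215,0,0,0,-0.14],[85,240,-258,0,0,0,-0.17],[85,280,-301,0,0,0,-0.194],[85,320,-344,0,0,0,-0.194]]], squeeze=40)

```text
clock: 2.1
tcp_pos: [0.3827, -0.0965, 0.2317]
tool_rot: [0.001, 0.96, 0.28, 0.001]
wrist_force: [0.6, -0.4, -0.3]
gripper_width: 0.0844
grip_force: 0.0
```

```bash
python3 go.py .464 .109 .13 -57.5
```

```text
at [ 0.3827 -0.0965  0.2317] az -57.5 q6 0.45 t 2.1 w 84.4
shift [ 178.9 -129.7  101.7] turn [ 0.0014 -0.0007  0.0003] | z only: [-1.000e-01 -1.000e-01  1.017e+02]
```

Request:
play_rows(plan=[[[85,45,-32,20,0,0,0],[85,90,-65,45,0,0,0],[85,135,-98,70,0,0,0],[85,170,-123,90,0,0,0],[85,179,-130,102,0,0,0],[85,179,-130,102,0,0,0]]])

```text
clock: 2.85
tcp_pos: [0.4625, 0.1078, 0.1285]
tool_rot: [-0.0, 0.96, 0.281, -0.001]
wrist_force: [0.0, -0.6, 0.2]
gripper_width: 0.0851
grip_force: 0.0
```

```bash
cat > wr.py <<'E'
import sys; from h import *
c=cal("wrist"); p,d=bot.capture("wrist"); cv2.imwrite(sys.argv[1],p); np.savez("w.npz",p=p,d=d,P=cloud("wrist",d,c))
E
python3 wr.py pics/w1.png; python3 - <<'E'
import numpy as np,cv2
P=np.load("w.npz")["P"]
m=(abs(P[...,2]-.056)<.006)&(np.hypot(P[...,0]-.464,P[...,1]-.109)<.07); p=P[m]; print(len(p),p.mean(0),cv2.minAreaRect((p[:,:2]*1000).astype(np.float32)))
E
python3 go.py .464 .109 .022 -57.5
```

```text
5979 [0.46910355 0.11485852 0.05636294] ((465.82757568359375, 112.8721923828125), (80.06249237060547, 49.627079010009766), 32.968807220458984)
at [0.463  0.1071 0.1293] az -57.5 q6 0.98 t 2.9 w 85.2
shift [  1.9  -1.1 107.3] turn [0.0001 0.0007 0.0006] | z only: [ 1.000e-01 -0.000e+00  1.073e+02]
```

View pics/w1.png

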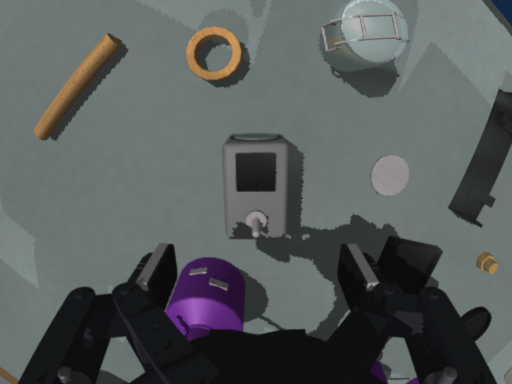

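Lamp at wrist (255,190), centred between the fingers, with jar, tape and dowel clear. Descend and grip.

Request:
play_rows(plan=[[[85,3,-2,25,0,0,0],[85,3,-2,55,0,0,0],[85,3,-2,85,0,0,0],[85,3,-2,106,0,0,0],[40,3,-2,106,0,0,0],[40,3,-2,106,0,0,0],[40,3,-2,106,0,0,0],[40,3,-2,106,0,0,0]]])

```text
clock: 3.9
tcp_pos: [0.4663, 0.1105, 0.0251]
tool_rot: [0.001, 0.96, 0.28, 0.001]
wrist_force: [-0.5, -3.1, 6.9]
gripper_width: 0.0494
grip_force: 44.2
```

```bash
python3 go.py .448 -.1005 .15 -71.3
```

```text
at [0.4663 0.1105 0.0251] az -57.5 q6 0.98 t 3.9 w 49.4
shift [-128.6  168.3 -124.8] turn [ 0.0021 -0.0025  0.2415] | z only: [   0.3    0.3 -124.9]
```

Request:
play_rows(plan=[[[40,0,0,-25,0,0,0],[40,0,0,-60,0,0,0],[40,0,0,-95,0,0,0],[40,-15,20,-122,0,0,0.02],[40,-40,52,-125,0,0,0.07],[40,-65,86,-125,0,0,0.12],[40,-90,120,-125,0,0,0.18],[40,-115,151,-125,0,0,0.24]]])

```text
clock: 4.9
tcp_pos: [0.4482, -0.0793, 0.1481]
tool_rot: [-0.0, 0.987, 0.162, -0.0]
wrist_force: [1.1, 0.6, -4.8]
gripper_width: 0.0493
grip_force: 43.3
```

```bash
python3 go.py .448 -.1005 .07 -71.3
```

```text
at [ 0.4482 -0.0793  0.1481] az -71.3 q6 0.8 t 4.9 w 49.3
shift [-7.  20.1 78.1] turn [-0.0004  0.0002 -0.0005] | z only: [ 0.   0.  78.1]
```

Request:
play_rows(plan=[[[40,-5,12,10,0,0,0],[40,-7,20,35,0,0,0],[40,-7,20,60,0,0,0],[40,-7,20,78,0,0,0],[40,-7,20,78,0,0,0],[40,-7,20,78,0,0,0]]])

```text
clock: 5.65
tcp_pos: [0.4491, -0.0991, 0.0708]
tool_rot: [0.0, 0.987, 0.164, 0.0]
wrist_force: [0.0, -0.6, -3.1]
gripper_width: 0.0493
grip_force: 43.1
```

```bash
python3 go.py .448 -.1005 .030 -71.3; python3 - <<'E'
from h import *
p,d=bot.capture("side"); P=cloud("side",d); cv2.imwrite("pics/side2.png",cv2.resize(p[130:280,180:380],None,fx=4,fy=4,interpolation=2))
E
```

```text
at [ 0.4491 -0.0991  0.0708] az -71.2 q6 0.76 t 5.65 w 49.3
shift [-1.5  0.9 40.8] turn [ 0.0003 -0.0005  0.0021] | z only: [-0.  -0.  40.8]
```

View pics/side2.png

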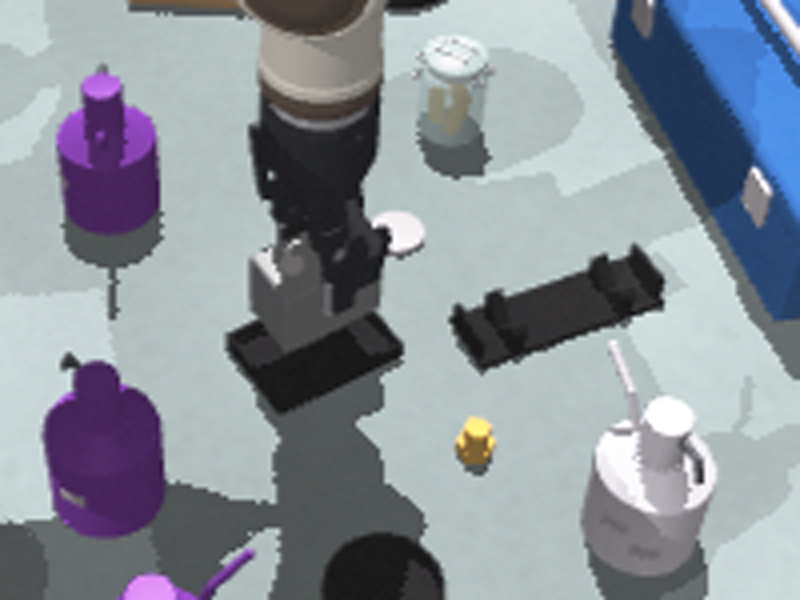

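The lamp hangs upright over the tray (about (315,330)) and lines up with it. Lower and release.

Request:
play_rows(plan=[[[40,-1.5,1,15,0,0,0],[40,-1.5,1,28,0,0,0],[40,-1.5,1,36,0,0,0],[40,-1.5,1,40.5,0,0,0],[40,-1.5,1,41.5,0,0,0],[85,-1.5,1,41.5,0,0,0],[85,-1.5,1,41.5,0,0,0],[85,-1.5,1,41.5,0,0,0]]])

```text
clock: 6.7
tcp_pos: [0.4481, -0.101, 0.0291]
tool_rot: [0.0, 0.987, 0.163, 0.0]
wrist_force: [-0.0, -1.0, -0.2]
gripper_width: 0.085
grip_force: 0.0
```

Request:
play_rows(plan=[[[85,0,0,-20,0,0,0],[85,0,0,-60,0,0,0],[85,0,0,-110,0,0,0],[85,0,0,-160,0,0,0],[85,0,0,-180,0,0,0]]])

```text
clock: 7.32
tcp_pos: [0.4493, -0.1016, 0.2126]
tool_rot: [0.002, 0.987, 0.163, 0.003]
wrist_force: [-0.2, 0.3, -0.3]
gripper_width: 0.0851
grip_force: 0.0
```

```bash
python3 go.py .62 -.293 .21 15 .62 -.293 .21 -165; python3 wr.py pics/w2.png; python3 - <<'E'
import numpy as np,cv2
P=np.load("w.npz")["P"]
m=(abs(P[...,2]-.060)<.006)&(np.hypot(P[...,0]-.448,P[...,1]+.1)<.07); p=P[m]; print(len(p),p.mean(0),cv2.minAreaRect((p[:,:2]*1000).astype(np.float32)))
m=(P[...,2]>.09)&(np.hypot(P[...,0]-.62,P[...,1]+.293)<.1);p=P[m]; d=np.hypot(p[:,0]-.62,p[:,1]+.293); print(len(p)); q=p[(d<.03)&(p[:,2]>.114)]; print(q.mean(0) if len(q) else 0, p[d>.045].mean(0))
E
```

```text
at [ 0.4493 -0.1016  0.2126] az -71.2 q6 0.76 t 7.33 w 85.1
shift [100.  236.1   4.2] turn [ 7.1000e-03 -1.0000e-04 -1.5048e+00] | z only: [-0.  -0.   2.6]
at [ 0.4493 -0.1016  0.2126] az -71.2 q6 0.76 t 7.33 w 85.1
shift [100.  236.1   4.2] turn [-1.0000e-04 -7.2000e-03  1.6368e+00] | z only: [-0.  -0.   2.6]
3386 [ 0.45068836 -0.09850237  0.06029479] ((448.2998352050781, -99.20144653320312), (79.32730865478516, 49.26984786987305), 18.718746185302734)
1041
[ 0.62089517 -0.28975885  0.11928793] [ 0.60734803 -0.2373276   0.12048873]
```

Request:
play_rows(plan=[[[85,12,30,0,0,0,-0.18],[85,25,60,0,0,0,-0.36],[85,37,90,0,0,0,-0.54],[85,50,120,0,0,0,-0.72],[85,63,150,0,0,0,-0.9],[85,76,180,0,0,0,-1.08],[85,88,210,0,0,0,-1.26],[85,100,236,0,0,0,-1.44]]])

```text
clock: 8.38
tcp_pos: [0.6186, -0.2928, 0.2073]
tool_rot: [-0.001, 0.632, 0.775, -0.0]
wrist_force: [-0.0, -0.5, 0.1]
gripper_width: 0.0847
grip_force: 0.0
```

```bash
python3 go.py .6205 -.292 .14 14 .6205 -.292 .088 14
```

```text
at [ 0.6186 -0.2928  0.2073] az 11.6 q6 -0.82 t 8.38 w 84.7
shift [ 0.3  2.  67.3] turn [-0.0009 -0.001  -0.0417] | z only: [-0.1  0.1 67.3]
at [ 0.6186 -0.2928  0.2073] az 11.6 q6 -0.82 t 8.38 w 84.7
shift [  0.3   2.1 119.3] turn [-0.0009 -0.001  -0.0417] | z only: [-1.000e-01  1.000e-01  1.193e+02]
```

Request:
play_rows(plan=[[[70,0,2,25,0,0,-0.042],[65,0,2,60,0,0,-0.042],[65,0,2,90,0,0,-0.042],[65,0,2,112,0,0,-0.042],[65,0,2,119,0,0,-0.042],[20,0,2,119,0,0,-0.042],[20,0,2,119,0,0,-0.042],[20,0,2,119,0,0,-0.042]]], squeeze=60)

```text
clock: 9.38
tcp_pos: [0.6215, -0.2922, 0.0917]
tool_rot: [0.002, 0.618, 0.786, 0.0]
wrist_force: [1.0, 0.2, 3.1]
gripper_width: 0.0281
grip_force: 59.1
```

Request:
play_rows(plan=[[[20,0,0,0,0,0,0],[20,0,0,0,0,0,0],[20,0,0,-10,0,0,0],[20,0,0,-25,0,0,0],[20,0,0,-45,0,0,0],[20,0,0,-65,0,0,0],[20,0,0,-85,0,0,0],[20,0,0,-100,0,0,0]]])

```text
clock: 10.38
tcp_pos: [0.6207, -0.2919, 0.192]
tool_rot: [0.001, 0.618, 0.786, 0.0]
wrist_force: [0.6, 0.2, -4.0]
gripper_width: 0.0282
grip_force: 59.4
```

```bash
python3 go.py .629 .313 .24 14; python3 wr.py pics/w3.png
```

```text
at [ 0.6207 -0.2919  0.192 ] az 13.7 q6 -0.85 t 10.38 w 28.2
shift [585.7 151.3 -48.7] turn [ 0.0012  0.0015 -0.0054] | z only: [ -0.1   0.1 -48. ]
```

View pics/w3.png

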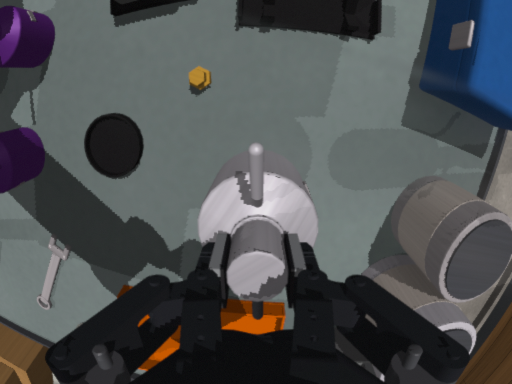

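The can (wrist (257,225)) hangs upright from its cap. Raise it above the jar and carry it over.

Request:
play_rows(plan=[[[20,0,0,-15,0,0,0],[20,10,3,-35,0,0,0],[20,40,10,-48,0,0,0],[20,85,22,-50,0,0,0],[20,130,34,-50,0,0,0],[20,175,46,-50,0,0,0],[20,220,57,-50,0,0,0],[20,265,68,-50,0,0,0]]])

```text
clock: 11.42
tcp_pos: [0.6234, -0.0158, 0.2409]
tool_rot: [0.0, 0.618, 0.786, 0.0]
wrist_force: [1.3, 0.7, -4.2]
gripper_width: 0.0282
grip_force: 59.8
```

Request:
play_rows(plan=[[[20,45,12,0,0,0,0],[20,90,23,0,0,0,0],[20,135,35,0,0,0,0],[20,180,46,0,0,0,0],[20,225,58,0,0,0,0],[20,265,68,0,0,0,0],[20,295,76,0,0,0,0],[20,310,80,0,0,0,0]]])

```text
clock: 12.42
tcp_pos: [0.6272, 0.3042, 0.2404]
tool_rot: [-0.0, 0.617, 0.787, 0.0]
wrist_force: [-0.0, -0.0, -3.5]
gripper_width: 0.0282
grip_force: 59.8
```

```bash
python3 go.py .629 .313 .12 14;
```

```text
at [0.6272 0.3042 0.2404] az 13.8 q6 0.04 t 12.43 w 28.2
shift [  8.1   3.8 120.4] turn [ 0.0001 -0.0003 -0.0032] | z only: [ -0.   -0.  120.4]
```

Request:
play_rows(plan=[[[20,5,2,15,0,0,0],[20,8,4,45,0,0,0],[20,8,4,80,0,0,0],[20,8,4,108,0,0,0],[20,8,4,122,0,0,0],[20,8,4,126,0,0,0],[20,8,4,126,0,0,0]]])

```text
clock: 13.3
tcp_pos: [0.6306, 0.3106, 0.1148]
tool_rot: [0.0, 0.618, 0.786, 0.001]
wrist_force: [0.7, -0.6, -3.5]
gripper_width: 0.028
grip_force: 59.7
```

```bash
python3 go.py .629 .313 .096 14; python3 - <<'E'
from h import *
n="side"; p,d=bot.capture(n); P=cloud(n,d)
for z0,z1 in((.03,.06),(.06,.08)):
    m=(P[...,2]>z0)&(P[...,2]<z1)&(np.hypot(P[...,0]-.629,P[...,1]-.313)<.06); q=P[m]
    A=np.c_[2*q[:,:2],np.ones(len(q))];s=np.linalg.lstsq(A,(q[:,:2]**2).sum(1),rcond=None)[0]; print(len(q),s[:2],np.sqrt(s[2]+s[0]**2+s[1]**2))
cv2.imwrite("pics/side3.png",cv2.resize(p[60:160,220:340],None,fx=5,fy=5,interpolation=2))
E
```

```text
at [0.6306 0.3106 0.1148] az 13.7 q6 0.05 t 13.3 w 28.0
shift [ 2.7 -1.  18.8] turn [ 0.0015  0.     -0.0058] | z only: [ 0.  -0.  18.8]
151 [0.6286382  0.30892617] 0.0365059441814563
102 [0.62846609 0.30876299] 0.03618218982646711
```

View pics/side3.png

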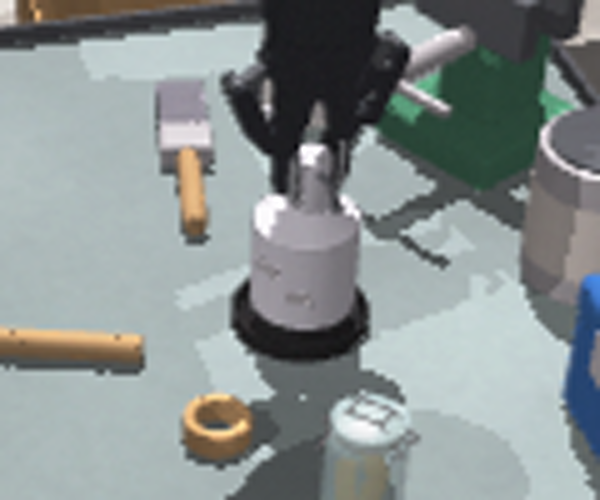

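The can hangs centred over the wide coaster (300,310), about 4 mm short in y. Correct and lower.

Request:
play_rows(plan=[[[20,3.5,0,4,0,0,0],[20,3.5,0,10,0,0,0],[20,3.5,0,15,0,0,0],[20,3.5,0,18.5,0,0,0],[20,3.5,0,19.5,0,0,0],[20,3.5,0,19.5,0,0,0]]])

```text
clock: 14.1
tcp_pos: [0.6292, 0.3144, 0.0955]
tool_rot: [0.0, 0.618, 0.786, 0.0]
wrist_force: [-2.8, 0.2, 4.9]
gripper_width: 0.0288
grip_force: 60.7
```

Request:
play_rows(plan=[[[40,0,0,0,0,0,0],[60,0,0,0,0,0,0],[60,0,0,0,0,0,0],[60,0,0,-20,0,0,0],[60,0,0,-50,0,0,0],[60,0,0,-80,0,0,0],[60,0,0,-100,0,0,0]]])

```text
clock: 14.98
tcp_pos: [0.6301, 0.3145, 0.1979]
tool_rot: [0.001, 0.618, 0.786, 0.002]
wrist_force: [-0.7, 1.3, -0.0]
gripper_width: 0.06
grip_force: 0.0
```

```bash
python3 go.py .445 .311 .16 73 .445 .311 .10 73; python3 - <<'E'
from h import *
n="side"; p,d=bot.capture(n); P=cloud(n,d)
m=(P[...,2]>.03)&(P[...,2]<.078)&(np.hypot(P[...,0]-.629,P[...,1]-.313)<.06); q=P[m]
A=np.c_[2*q[:,:2],np.ones(len(q))];s=np.linalg.lstsq(A,(q[:,:2]**2).sum(1),rcond=None)[0]; print(len(q),s[:2],np.sqrt(s[2]+s[0]**2+s[1]**2))
m=(P[...,2]>.115)&(P[...,2]<.13)&(np.hypot(P[...,0]-.629,P[...,1]-.313)<.02); print(np.median(P[m],0),P[m].mean(0))
E
```

```text
at [0.6301 0.3145 0.1979] az 13.7 q6 0.05 t 14.97 w 60.0
shift [  40.4 -180.8   37.2] turn [ 0.0038  0.0019 -1.0351] | z only: [-0.  -0.2 37.9]
at [0.6301 0.3145 0.1979] az 13.7 q6 0.05 t 14.97 w 60.0
shift [  40.4 -181.1   97.2] turn [ 0.0038  0.0019 -1.0351] | z only: [-0.  -0.4 97.9]
285 [0.62622904 0.31079723] 0.034179619507270914
[0.62597653 0.3087962  0.12357938] [0.62584451 0.30953178 0.12263513]
```

Request:
play_rows(plan=[[[60,3,-15,0,0,0,-0.12],[60,10,-45,0,0,0,-0.28],[60,18,-80,0,0,0,-0.44],[60,26,-115,10,0,0,-0.6],[60,33,-145,30,0,0,-0.76],[50,38,-170,50,0,0,-0.92],[50,40,-181,70,0,0,-1.035],[50,40,-181,97,0,0,-1.035]]])

```text
clock: 16.02
tcp_pos: [0.4431, 0.3104, 0.097]
tool_rot: [0.0, 0.147, 0.989, 0.0]
wrist_force: [1.6, -0.2, -0.7]
gripper_width: 0.0499
grip_force: 0.0
```

```bash
python3 wr.py pics/w4.png; python3 - <<'E'
import numpy as np,cv2
P=np.load("w.npz")["P"]
m=(P[...,2]>.010)&(P[...,2]<.03)&(np.hypot(P[...,0]-.445,P[...,1]-.311)<.072); p=P[m]; print(len(p),p.mean(0),cv2.minAreaRect((p[:,:2]*1000).astype(np.float32)))
E
python3 go.py .445 .311 .003 73
```

```text
3595 [0.44034814 0.31680298 0.01795149] ((446.64276123046875, 315.0732116699219), (19.68568229675293, 130.3274688720703), 72.91266632080078)
at [0.4408 0.3091 0.0928] az 73.0 q6 -0.89 t 16.07 w 50.1
shift [-3.9  3.4 89.7] turn [-0.004  -0.0048  0.0003] | z only: [-0.4  0.4 89.8]
```

View pics/w4.png

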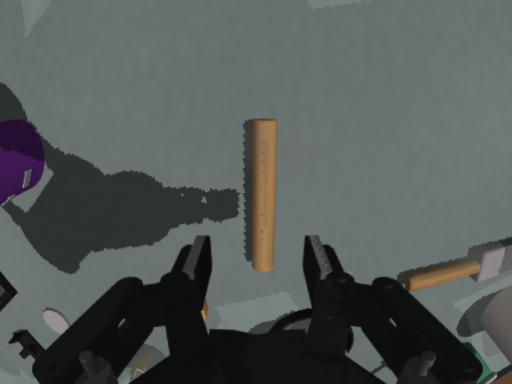

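Dowel at wrist (263,195), between the open fingers. Let the arm settle, then compute the descent.

Request:
play_rows(plan=[[[50,0,0,0,0,0,0],[50,0,0,0,0,0,0]]])

```text
clock: 16.32
tcp_pos: [0.4448, 0.3105, 0.0986]
tool_rot: [0.001, 0.148, 0.989, 0.001]
wrist_force: [-0.5, -0.5, -0.1]
gripper_width: 0.0501
grip_force: 0.0
```

```bash
python3 go.py .446 .3125 .003 73
```

```text
at [0.4448 0.3105 0.0986] az 73.0 q6 -0.89 t 16.32 w 50.1
shift [-0.4  2.1 95.6] turn [ 0.0013  0.0016 -0.0002] | z only: [ 0.2 -0.1 95.6]
```

Request:
play_rows(plan=[[[50,-0.5,2,25,0,0,0],[50,-0.5,2,55,0,0,0],[50,-0.5,2,80,0,0,0],[50,-0.5,2,91,0,0,0],[50,-0.5,2,94,0,0,0],[50,-0.5,2,94,0,0,0]]], squeeze=30)

```text
clock: 17.08
tcp_pos: [0.4457, 0.3123, 0.0043]
tool_rot: [0.001, 0.148, 0.989, 0.0]
wrist_force: [-0.3, -0.0, 0.5]
gripper_width: 0.0501
grip_force: 0.0
```

Request:
play_rows(plan=[[[10,0,0,0,0,0,0],[10,0,0,0,0,0,0],[10,0,0,0,0,0,0],[10,0,0,0,0,0,0]]])

```text
clock: 17.58
tcp_pos: [0.4456, 0.3123, 0.0043]
tool_rot: [0.001, 0.148, 0.989, 0.0]
wrist_force: [-1.2, 0.3, 5.7]
gripper_width: 0.0192
grip_force: 30.8
```

```bash
python3 go.py .6318 -.1043 .20 100.8
```

```text
at [0.4456 0.3123 0.0043] az 73.0 q6 -0.88 t 17.57 w 19.2
shift [-300.1 -343.7 -195.7] turn [ 0.0007  0.0014 -0.4853] | z only: [  -0.2    0.2 -195.7]
```

Request:
play_rows(plan=[[[10,0,0,-20,0,0,0],[10,0,0,-60,0,0,0],[10,0,0,-105,0,0,0],[10,-10,-12,-150,0,0,0],[10,-35,-40,-180,0,0,-0.05],[10,-65,-75,-180,0,0,-0.1],[10,-100,-114,-180,0,0,-0.18],[10,-135,-154,-180,0,0,-0.26]]])

```text
clock: 18.58
tcp_pos: [0.5291, 0.1238, 0.1831]
tool_rot: [-0.0, 0.017, 1.0, 0.0]
wrist_force: [1.1, -0.2, -0.2]
gripper_width: 0.019
grip_force: 30.0
```

```bash
python3 go.py .6318 -.1043 .10 100.8
```

```text
at [0.5291 0.1238 0.1831] az 88.1 q6 -1.53 t 18.57 w 19.0
shift [-110.3 -224.5   83.1] turn [ 1.000e-04 -1.000e-04 -2.222e-01] | z only: [-0.  -0.  83.1]
```

Request:
play_rows(plan=[[[10,-22,-45,0,0,0,-0.06],[10,-44,-90,0,0,0,-0.12],[10,-66,-135,0,0,0,-0.17],[10,-85,-175,10,0,0,-0.21],[10,-97,-200,30,0,0,-0.22],[10,-102,-210,55,0,0,-0.22],[10,-102,-210,83,0,0,-0.22],[10,-102,-210,83,0,0,-0.22]]])

```text
clock: 19.58
tcp_pos: [0.6207, -0.0878, 0.0971]
tool_rot: [-0.003, -0.091, 0.996, 0.001]
wrist_force: [0.4, -0.5, -1.3]
gripper_width: 0.0192
grip_force: 30.0
```

Request:
play_rows(plan=[[[10,0,0,0,0,0,0]]])

```text
clock: 19.7
tcp_pos: [0.6236, -0.0884, 0.1013]
tool_rot: [0.001, -0.092, 0.996, -0.0]
wrist_force: [-0.1, -0.2, 0.5]
gripper_width: 0.0192
grip_force: 30.0
```

```bash
python3 go.py .6318 -.1043 .0143 100.8; python3 wr.py pics/w5.png
```

```text
at [ 0.6236 -0.0884  0.1013] az 100.5 q6 -2.09 t 19.7 w 19.2
shift [ -5.1 -17.1  87. ] turn [-0.0006  0.0011 -0.005 ] | z only: [ 0.1  0.1 87. ]
```

View pics/w5.png

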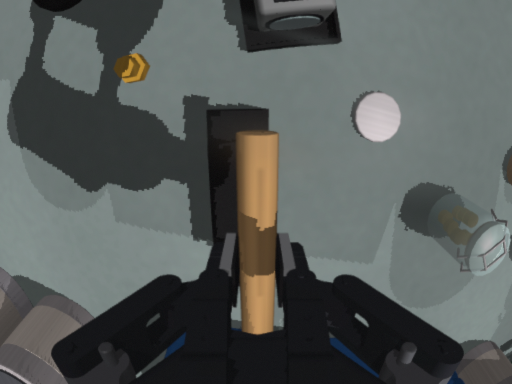

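The dowel (257,230) is parallel to the cradle (238,170); it still needs about 17 mm sideways. Shift it first, then lower.

Request:
play_rows(plan=[[[10,-3,-9,5,0,0,0],[10,-5,-17,25,0,0,0],[10,-5,-17,45,0,0,0],[10,-5,-17,50,0,0,0],[10,-5,-17,50,0,0,0]]])

```text
clock: 20.38
tcp_pos: [0.6305, -0.1038, 0.0492]
tool_rot: [-0.001, -0.092, 0.996, 0.0]
wrist_force: [-0.5, 0.5, 0.1]
gripper_width: 0.019
grip_force: 30.0
```

```bash
python3 go.py .6318 -.1043 .0143 100.8; python3 - <<'E'
from h import *
n="side"; p,d=bot.capture(n); P=cloud(n,d)
m=(P[...,2]>.04)&(P[...,2]<.075)&(np.hypot(P[...,0]-.632,P[...,1]+.104)<.08)&(p[...,2].astype(int)-p[...,0]>50); q=P[m]; print(len(q)); 
a=np.deg2rad(10.9);u=np.array([np.cos(a),np.sin(a)]);r=q[:,:2]-[.6318,-.1043]; print("along",(r@u).min(),(r@u).max(),"across",np.median(r@[-u[1],u[0]]),"z",np.percentile(q[:,2],[5,50,95]))
cv2.imwrite("pics/side4.png",cv2.resize(p[170:250,270:370],None,fx=6,fy=6,interpolation=2))
E
```

```text
at [ 0.6305 -0.1038  0.0492] az 100.5 q6 -2.11 t 20.38 w 19.0
shift [-1.3 -0.8 34.9] turn [ 0.0011 -0.0016 -0.0051] | z only: [-0.1 -0.  34.9]
100
along -0.06727927236595431 0.06070541654980391 across -0.0024820850274344577 z [0.0573807  0.06309066 0.06653126]
```

View pics/side4.png

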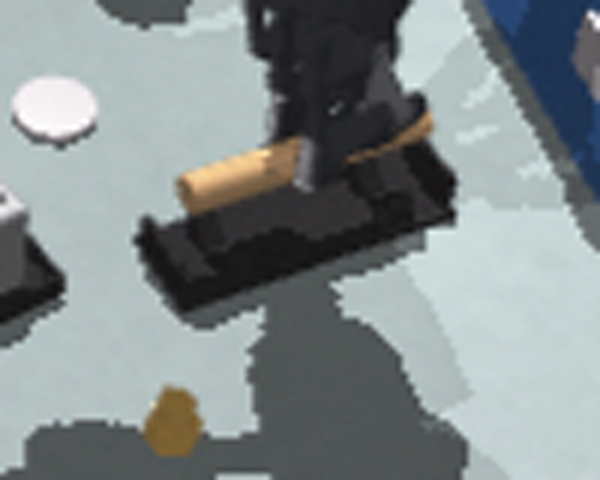

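The dowel lies level and parallel above the cradle, about 3 mm off along it. Correct, lower and release.

Request:
play_rows(plan=[[[10,-3,-0.5,10,0,0,-0.005],[10,-3,-0.5,20,0,0,-0.005],[10,-3,-0.5,28,0,0,-0.005],[10,-3,-0.5,32,0,0,-0.005],[10,-3,-0.5,34.5,0,0,-0.005],[10,-3,-0.5,34.5,0,0,-0.005]]])

```text
clock: 21.18
tcp_pos: [0.6342, -0.104, 0.016]
tool_rot: [0.0, -0.094, 0.996, 0.0]
wrist_force: [-0.7, 0.2, 0.9]
gripper_width: 0.0189
grip_force: 30.1
```

Request:
play_rows(plan=[[[30,0,0,0,0,0,0],[45,0,0,0,0,0,0],[45,0,0,0,0,0,0],[45,0,0,-20,0,0,0],[45,0,0,-60,0,0,0],[45,0,0,-110,0,0,0],[45,0,0,-150,0,0,0],[60,0,0,-180,0,0,0]]])

```text
clock: 22.18
tcp_pos: [0.6351, -0.1045, 0.2002]
tool_rot: [0.002, -0.094, 0.996, -0.001]
wrist_force: [0.6, 0.2, -1.0]
gripper_width: 0.0597
grip_force: 0.0
```

```bash
python3 go.py .612 .109 .19 40 .612 .109 .19 -140;python3 - <<'E'
from h import *
n="side"; p,d=bot.capture(n); P=cloud(n,d)
m=(P[...,2]>.01)&(P[...,2]<.075)&(np.hypot(P[...,0]-.632,P[...,1]+.104)<.08)&(p[...,2].astype(int)-p[...,0]>50); q=P[m]; print(len(q)); 
a=np.deg2rad(10.9);u=np.array([np.cos(a),np.sin(a)]);r=q[:,:2]-[.6318,-.1043]; print("along",(r@u).min(),(r@u).max(),"across",np.median(r@[-u[1],u[0]]),"z",np.percentile(q[:,2],[5,50,98]))
w=np.linalg.svd(r-r.mean(0))[2][0];print(np.degrees(np.arctan2(w[1],w[0])))
i=(r@u)>0; print("z halves",np.percentile(q[i,2],95),np.percentile(q[~i,2],95))
m=(np.hypot(P[...,0]-.612,P[...,1]-.109)<.05)&(P[...,2]>.072); print("jar",cv2.minAreaRect((P[m][:,:2]*1000).astype(np.float32)))
E
```

```text
at [ 0.6351 -0.1045  0.2002] az 100.8 q6 -2.11 t 22.18 w 59.7
shift [-17.2 214.    9.7] turn [-1.0000e-04  4.8000e-03  1.0609e+00] | z only: [ 0.   0.  10.2]
at [ 0.6351 -0.1045  0.2002] az 100.8 q6 -2.11 t 22.18 w 59.7
shift [-17.2 214.    9.7] turn [-5.5000e-03 -1.0000e-04 -2.0807e+00] | z only: [ 0.   0.  10.2]
233
along -0.06449105350442987 0.07448596222908095 across -0.0026690452531495804 z [0.02151354 0.02845053 0.03296314]
-169.5429798117841
z halves 0.032171709815825976 0.03224133562431186
jar ((613.0951538085938, 108.28248596191406), (45.28055191040039, 48.289817810058594), 69.39384460449219)
```

Request:
play_rows(plan=[[[85,-2,25,0,0,0,0.14],[85,-5,60,0,0,0,0.3],[85,-8,100,0,0,0,0.46],[85,-11,140,0,0,0,0.62],[85,-14,175,0,0,0,0.78],[85,-17,205,5,0,0,0.94],[85,-17,214,20,0,0,1.06],[85,-17,214,40,0,0,1.06]]])

```text
clock: 23.22
tcp_pos: [0.6114, 0.1099, 0.1567]
tool_rot: [0.001, 0.421, 0.907, 0.001]
wrist_force: [0.1, -0.7, 0.1]
gripper_width: 0.0848
grip_force: 0.0
```

Request:
play_rows(plan=[[[85,0,0,0,0,0,0]]])

```text
clock: 23.35
tcp_pos: [0.6094, 0.1087, 0.1537]
tool_rot: [-0.002, 0.422, 0.907, -0.001]
wrist_force: [-0.8, -0.1, -0.7]
gripper_width: 0.0849
grip_force: 0.0
```

```bash
python3 go.py .613 .109 .026 40;python3 wr.py pics/w6.png; python3 - <<'E'
import numpy as np,cv2
D=np.load("w.npz");P=D["P"]
m=(P[...,2]>.072)&(P[...,2]<.09)&(np.hypot(P[...,0]-.612,P[...,1]-.109)<.045); p=P[m]; print(len(p),p.mean(0),cv2.minAreaRect((p[:,:2]*1000).astype(np.float32)))
E
```

```text
at [0.6094 0.1087 0.1537] az 40.1 q6 -0.72 t 23.35 w 84.9
shift [ -2.5   3.4 127.7] turn [-0.0033 -0.0026  0.0024] | z only: [ -0.3   0.4 127.7]
2934 [0.61348262 0.11399619 0.07970127] ((615.1878662109375, 112.27365112304688), (48.894287109375, 50.0213737487793), 84.73048400878906)
```

View pics/w6.png

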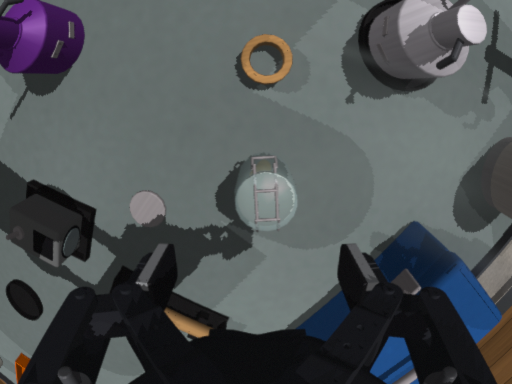

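The jar (266,195) is aligned, with clamp and hinge along the image vertical and room either side. The dowel, lamp and can are all in their holders. Descend slowly and grip.

Request:
play_rows(plan=[[[85,-1.5,3.5,20,0,0,0],[85,-1.5,3.5,50,0,0,0],[85,-1.5,3.5,85,0,0,0],[85,-1.5,3.5,115,0,0,0],[85,-1.5,3.5,127,0,0,0],[85,-1.5,3.5,127,0,0,0]]], squeeze=35)

```text
clock: 24.15
tcp_pos: [0.6141, 0.1102, 0.028]
tool_rot: [-0.001, 0.422, 0.906, -0.0]
wrist_force: [-0.3, -0.5, 0.5]
gripper_width: 0.085
grip_force: 0.0
```

Request:
play_rows(plan=[[[45,0,0,0,0,0,0],[45,0,0,0,0,0,0],[45,0,0,0,0,0,0],[45,0,0,0,0,0,0]]])

```text
clock: 24.65
tcp_pos: [0.616, 0.1104, 0.0308]
tool_rot: [0.002, 0.422, 0.907, 0.001]
wrist_force: [0.3, 0.2, 6.6]
gripper_width: 0.0528
grip_force: 37.4
```

Request:
play_rows(plan=[[[45,0,0,-5,0,0,0],[45,0,0,-20,0,0,0],[45,0,0,-40,0,0,0],[45,0,0,-65,0,0,0],[45,0,0,-90,0,0,0],[45,0,0,-115,0,0,0],[45,0,0,-135,0,0,0],[45,0,0,-145,0,0,0]]])

```text
clock: 25.65
tcp_pos: [0.6152, 0.1103, 0.176]
tool_rot: [0.001, 0.422, 0.906, 0.001]
wrist_force: [0.1, 0.2, -2.2]
gripper_width: 0.0529
grip_force: 37.3
```

```bash
python3 go.py .4422 -.3058 .17 40 .4422 -.3058 .17 20
```

```text
at [0.6152 0.1103 0.176 ] az 40.1 q6 -0.71 t 25.65 w 52.9
shift [-207.2 -400.2    5.5] turn [0.002  0.0017 0.0009] | z only: [ 0. -0.  6.]
at [0.6152 0.1103 0.176 ] az 40.1 q6 -0.71 t 25.65 w 52.9
shift [-207.2 -400.2    5.5] turn [0.0023 0.0013 0.3499] | z only: [ 0. -0.  6.]
```

```bash
python3 - <<'E'
from m import *
for n in("top","side"):
    p=pts((.33,-.34),.12,.02,.14,None,n); k=p[p[:,2]>.09]
    d=p[:,:2]-[.4422,-.3058]; r=np.hypot(*d.T); i=np.argsort(r)[:200:40]; print(n,np.round(np.c_[p[i],r[i]],3)); 
    d=k[:,:2]-[.4422,-.3058]; r=np.hypot(*d.T);i=np.argsort(r)[:30:6]; print("high",np.round(np.c_[k[i],r[i]],3),k[:,2].max())
E
```

```text
top [[ 0.354 -0.333  0.122  0.093]
 [ 0.33  -0.34   0.107  0.117]
 [ 0.324 -0.326  0.033  0.12 ]
 [ 0.319 -0.32   0.049  0.124]
 [ 0.32  -0.338  0.087  0.126]]
high [[ 0.354 -0.333  0.122  0.093]
 [ 0.35  -0.334  0.125  0.097]
 [ 0.346 -0.335  0.121  0.101]
 [ 0.342 -0.337  0.117  0.105]
 [ 0.338 -0.337  0.115  0.109]] 0.12492716899520806
side [[ 0.353 -0.333  0.123  0.093]
 [ 0.327 -0.333  0.07   0.119]
 [ 0.324 -0.349  0.075  0.126]
 [ 0.314 -0.33   0.078  0.131]
 [ 0.311 -0.334  0.081  0.134]]
high [[ 0.353 -0.333  0.123  0.093]
 [ 0.348 -0.335  0.124  0.098]
 [ 0.344 -0.333  0.121  0.101]
 [ 0.341 -0.337  0.117  0.106]
 [ 0.336 -0.338  0.112  0.111]] 0.1266868569588444
```

Request:
play_rows(plan=[[[45,-8,-15,0,0,0,0],[45,-25,-48,0,0,0,0],[45,-47,-92,0,0,0,0],[45,-70,-135,0,0,0,0],[45,-92,-178,0,0,0,0],[45,-114,-220,0,0,0,0],[45,-134,-258,0,0,0,0],[45,-145,-280,0,0,0,0]]])

```text
clock: 26.65
tcp_pos: [0.491, -0.1828, 0.1724]
tool_rot: [-0.001, 0.423, 0.906, -0.0]
wrist_force: [0.7, -0.2, -2.7]
gripper_width: 0.0527
grip_force: 37.4
```

```bash
python3 go.py .4422 -.3058 .10 80
```

```text
at [ 0.491  -0.1828  0.1724] az 39.9 q6 -1.28 t 26.65 w 52.7
shift [ -63.1 -116.3   72.4] turn [-6.000e-04 -2.600e-03 -6.997e-01] | z only: [-0.2  0.1 72.4]
```

Request:
play_rows(plan=[[[45,-10,-19,0,0,0,-0.08],[45,-25,-47,0,0,0,-0.2],[45,-40,-75,0,0,0,-0.35],[45,-52,-97,10,0,0,-0.5],[45,-60,-111,28,0,0,-0.62],[45,-62,-115,48,0,0,-0.7],[45,-62,-115,66,0,0,-0.7],[45,-62,-115,72,0,0,-0.7]]])

```text
clock: 27.65
tcp_pos: [0.4439, -0.3012, 0.0997]
tool_rot: [-0.001, 0.087, 0.996, 0.001]
wrist_force: [-0.3, 0.1, -1.3]
gripper_width: 0.0531
grip_force: 37.4
```

Request:
play_rows(plan=[[[45,0,0,0,0,0,0],[45,0,0,0,0,0,0]]])

```text
clock: 27.9
tcp_pos: [0.4458, -0.3026, 0.1026]
tool_rot: [0.001, 0.086, 0.996, -0.001]
wrist_force: [0.3, 1.2, -1.5]
gripper_width: 0.0528
grip_force: 37.4
```

```bash
python3 go.py .4422 -.3058 .044 80 .4422 -.3058 .035 80; python3 - <<'E'
from h import *
n="side"; p,d=bot.capture(n); P=cloud(n,d)
m=(P[...,2]>.055)&(P[...,2]<.17)&(np.hypot(P[...,0]-.4422,P[...,1]+.3058)<.05)&(p.min(-1)>90);q=P[m]; print(len(q),np.median(q,0),q[:,2].min())
cv2.imwrite("pics/side5.png",cv2.resize(p[200:310,215:335],None,fx=5,fy=5,interpolation=2))
E
```

```text
at [ 0.4458 -0.3026  0.1026] az 80.2 q6 -2.22 t 27.9 w 52.8
shift [ 3.1 -3.7 58.6] turn [-0.0009  0.0012  0.0028] | z only: [ 0.1  0.1 58.6]
at [ 0.4458 -0.3026  0.1026] az 80.2 q6 -2.22 t 27.9 w 52.8
shift [ 3.1 -3.7 67.6] turn [-0.0009  0.0012  0.0028] | z only: [ 0.1  0.1 67.6]
287 [ 0.42404235 -0.31415658  0.12119725] 0.07303460313126842
```

View pics/side5.png

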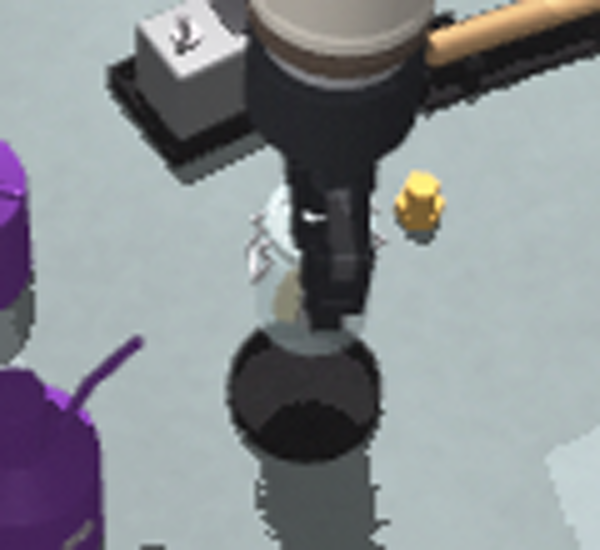

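The jar hangs upright behind and above the narrow coaster. The purple spout (140,345) is well clear, and the coupling too. Shift and lower slowly.

Request:
play_rows(plan=[[[45,2,-2,8,0,0,0],[45,3,-3.5,20,0,0,0],[45,3,-3.5,33,0,0,0],[45,3,-3.5,44,0,0,0],[45,3,-3.5,52,0,0,0],[45,3,-3.5,56,0,0,0],[45,3,-3.5,57,0,0,0],[45,3,-3.5,57,0,0,0]]])

```text
clock: 28.95
tcp_pos: [0.442, -0.3054, 0.0451]
tool_rot: [0.0, 0.086, 0.996, -0.0]
wrist_force: [1.5, 0.2, -2.3]
gripper_width: 0.0527
grip_force: 37.4
```

```bash
python3 go.py .4422 -.3058 .035 80; python3 - <<'E'
from h import *
n="side"; p,d=bot.capture(n); cv2.imwrite("pics/side6.png",cv2.resize(p[220:310,225:325],None,fx=6,fy=6,interpolation=2))
E
```

```text
at [ 0.442  -0.3054  0.0451] az 80.2 q6 -2.23 t 28.95 w 52.7
shift [-0.3 -0.3 10.1] turn [-0.0004  0.0005  0.0028] | z only: [ 0.   0.  10.1]
```

View pics/side6.png

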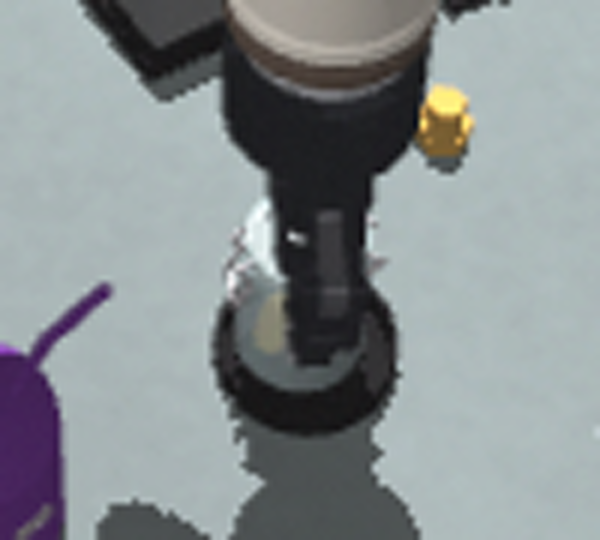

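The jar is inside the rim, about 3 mm left (−x) of centre. Shift it and set it down gently.

Request:
play_rows(plan=[[[45,-2.5,0,2,0,0,0],[45,-2.5,0,4,0,0,0],[45,-2.5,0,5.5,0,0,0],[45,-2.5,0,7,0,0,0],[45,-2.5,0,8,0,0,0],[45,-2.5,0,9,0,0,0],[45,-2.5,0,9,0,0,0],[45,-2.5,0,9,0,0,0]]])

```text
clock: 30.0
tcp_pos: [0.4442, -0.3057, 0.0359]
tool_rot: [0.0, 0.086, 0.996, -0.0]
wrist_force: [-0.3, 0.0, -1.9]
gripper_width: 0.0528
grip_force: 37.4
```

Request:
play_rows(plan=[[[45,0,0,0.5,0,0,0],[45,0,0,1,0,0,0],[45,0,0,1.5,0,0,0],[45,0,0,1.5,0,0,0]]])

```text
clock: 30.5
tcp_pos: [0.4442, -0.3057, 0.0348]
tool_rot: [-0.0, 0.086, 0.996, -0.0]
wrist_force: [-2.4, 2.0, 6.1]
gripper_width: 0.0524
grip_force: 38.0
```

Contact at 8 N. Release slowly and rise.

Request:
play_rows(plan=[[[58,0,0,0,0,0,0],[70,0,0,0,0,0,0],[82,0,0,0,0,0,0],[85,0,0,0,0,0,0],[85,0,0,-15,0,0,0],[85,0,0,-50,0,0,0],[85,0,0,-100,0,0,0],[85,0,0,-150,0,0,0]]])

```text
clock: 31.5
tcp_pos: [0.4442, -0.3056, 0.1869]
tool_rot: [0.0, 0.086, 0.996, -0.0]
wrist_force: [0.6, -1.4, 1.1]
gripper_width: 0.0852
grip_force: 0.0
```

Request:
play_rows(plan=[[[85,0,0,-30,0,0,0],[85,0,0,-40,0,0,0],[85,0,0,-40,0,0,0]]])

```text
clock: 31.88
tcp_pos: [0.4442, -0.3056, 0.2245]
tool_rot: [0.0, 0.086, 0.996, -0.0]
wrist_force: [0.4, 0.1, 0.5]
gripper_width: 0.0851
grip_force: 0.0
```

```bash
python3 wr.py pics/w7.png; python3 - <<'E'
from h import *
def rep(n,P):
    for nm,c,z0,z1 in(("jar",(.4422,-.3058),.074,.095),("lamp",(.448,-.1005),.053,.067),("dowel",(.632,-.104),.026,.04),("cap",(.629,.313),.117,.13)):
        m=(np.hypot(P[...,0]-c[0],P[...,1]-c[1])<(.02 if nm=="cap" else .075))&(P[...,2]>z0)&(P[...,2]<z1);q=P[m]
        if len(q)>5: print(n,nm,len(q),cv2.minAreaRect((q[:,:2]*1000).astype(np.float32)),np.median(q[:,2]))
rep("wrist",np.load("w.npz")["P"])
n="side"; p,d=bot.capture(n); P=cloud(n,d); rep(n,P); cv2.imwrite("pics/side7.png",cv2.resize(p[100:310,200:400],None,fx=2.8,fy=2.8,interpolation=2)); print(bot.get_obs()["wrist_force"])
E
```

```text
wrist jar 1876 ((442.2247619628906, -304.530029296875), (49.352996826171875, 53.535667419433594), 42.04058837890625) 0.08417828569815511
wrist lamp 2266 ((447.0928649902344, -100.47154235839844), (80.09764862060547, 50.23310852050781), 19.545534133911133) 0.06034758075459998
wrist dowel 633 ((633.091064453125, -102.06260681152344), (127.39692687988281, 18.26904296875), 11.116604804992676) 0.02962772996628371
side jar 313 ((441.3298645019531, -305.48583984375), (51.013450622558594, 50.34143829345703), 43.82714080810547) 0.08339625993847921
side lamp 408 ((446.3739318847656, -101.40174865722656), (81.57632446289062, 52.073978424072266), 16.17619514465332) 0.060098231185302164
side dowel 180 ((632.0260620117188, -102.51243591308594), (129.4971923828125, 24.871068954467773), 8.185256958007812) 0.02930243986985026
[ 0.02756651  1.23736329 -0.0832377 ]
```

View pics/side7.png

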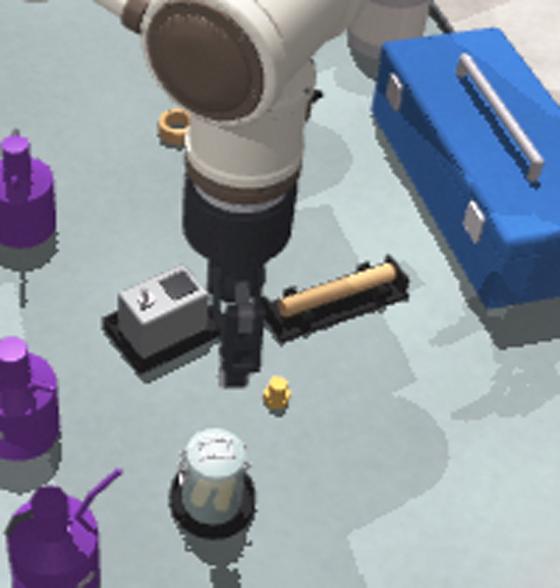

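The jar stands in the narrow coaster (215,490), with the lamp in its tray and the dowel in its saddles, each within about 3 mm. The arm hides the can here; it measured seated right after its release. Hand in.

```bash
python3 -c "
from workcell import bot; print(bot.job_done())"
```

```text
the job is handed in; nothing more can be done
None
```

The job is handed in at about 32 s of the 120 s allowed: can, lamp and dowel placed first, then the jar set down gently, tape roll and coupling not touched; no verdict was returned, and I last checked the can right after releasing it because the arm hid it in the final picture.

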